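Stack the stone columns and sweep the display lamps off

ROBOT

A 6-joint arm with a two-finger parallel gripper is mounted at the origin on the work surface. World frame = base frame: x ahead of the robot, y to its left, z up, the work surface at z = 0. Lengths are in mm, angles in rad, forces in N, time in s.
With the tool pointing down it reaches from about 350 to 875 mm from the base axis. Payload 4.2 kg.
Tool frame: the origin (TCP) lies at the very end of the fingers, on their centre line; the grasp point (between the pads) lies 19 mm behind it; z points along the fingers, y is the line along which they close (so a half turn about z gives the same grasp; the last joint's range is limited). The gripper opens to 85 mm and grips with 20 to 120 N. Pads are 22 mm wide; open, the fingers measure 114 mm over their backs; the gripper's body (76 mm by 85 mm) begins 54 mm behind the grasp point. The pads swing forward as they close: fully open they stand 13 mm farther back than shut.
Start: joints at [-0.967, 0.385, 0.008, 0, -1.194, -0.259], TCP at [211.27, -588.187, 231.312] pointing down, gripper open.
Joint ranges: [-3.14, 3.14], [-1.21, 2.06], [-1.07, 1.41], [-3.16, 2.05], [-2.99, -0.16], [-3.1, 3.1]. Speed limits (rad/s): [2.79, 2.79, 3.14, 3.14, 3.14, 3.14].

INTERFACE

Orientations are given as a unit quaternion [x, y, z, w].
In Python, from bench import read_state, get_image, camera_model, job_done gives the robot as it stands.
- The arm moves only by the shell command python3 -m handwheel 'ROWS'. ROWS is JSON, a list of rows, each a list of 7 numbers: the shift along the tool's x, y, z in m, then the turn, a rotation vector about the tool's x, y, z in rad, then the gripper's target within -1 to 1 (fully open at 1, half-way at 0, shut at -1). In form: [[dx, dy, dz, wx, wy, wz, jaw], ...]. A call has 1 to 10 rows; each row is the pose to reach, as a shift and turn from the pose commanded when the call began, along the tool's axes at that moment; what a row does not reach only later rows make up. A row lasts 1/8 s, in which the tool goes at most 62.5 mm and 10.7 degrees, less where a joint would pass 70% of its speed; a pose out of reach is approached as far as the arm can. A call with a gripper value outside its range is refused whole. The fingers move at their own pace and stop on an object; the grip force is fixed at half the most. Time passes only in rows, so rows that repeat a pose let the fingers close. It gives the time, the measured TCP pose, the force, the opening and the grip force at its end, in the units of the state.
- read_state(): the state, without advancing time (a new reading comes with each control period).
- get_image(name): name is "scene" or "top"; returns (picture, depth): 400x640x3 uint8, blue, green, red; 400x640 float32, mm along the optical axis (not along the pixel's ray), 0 where there is no reading.
- camera_model(name): a dict with "K" (3x3 intrinsics, pixels), "rvec" (rotation vector, rad) and "tvec" (3), from world to camera coordinates, as OpenCV has them. Camera axes: x right, y down, z forward; pixel columns grow to the right and rows downward; lengths in mm; the calibration is good to about 2 mm. A picture is of the moment at which its call begins. camera_model takes no time and is no camera call.
- job_done(): hands the job in; it is judged then, once.
The state is a dict: "clock": time; "joints": joint angles; "joint_vel": joint speeds; "joint_efforts": joint torques, N m; "position": TCP position; "ee_rot": TCP orientation; "contact_force": force on the tool from outside, world axes, zero at the start; "wrist_torque": the same for the moment, N m; "gripper_width": finger opening in mm; "grasp_force": force on a finger pad.
Only numpy, scipy, OpenCV 4.12 (cv2) and the standard library are available. Lean on these libraries where they do the work, as an engineer would, in place of code of your own. Each camera call takes 0.05 s, during which the arm holds its last target. There are 200 camera calls.

TASK

Close up the stone counter: stack all the loose eight-sided stone columns on the ribbed wooden cradle as a pyramid, lined up with the cradle end to end: fill the three bays first, then saddle the rest into the gaps of the layer below. Once the pile stands, switch off all five toggles of the lamp bank with a finger in one drag along the row, without lifting the finger away part-way. Leave the other specimens alone.

Things in the scene. Friction and masses are not known exactly. Their poses are not given: they have to be found in the camera images.
- col1_c (a point): Centre of a honey-coloured polished stone column, a regular eight-sided prism 100 mm long and 56 mm across opposite flats (each facet 23 mm wide), about 0.5 kg. Its own x axis runs along its length. It lies on one facet, so this centre is 28 mm above what it lies on. From start to start four to six columns are there; the others are absent. Any column may go anywhere in the pile.
- col2_c (a point): Centre of a honey-coloured polished stone column, a regular eight-sided prism 100 mm long and 56 mm across opposite flats (each facet 23 mm wide), about 0.5 kg. Its own x axis runs along its length. It lies on one facet, so this centre is 28 mm above what it lies on. From start to start four to six columns are there; the others are absent. Any column may go anywhere in the pile.
- col3_c (a point): Centre of a honey-coloured polished stone column, a regular eight-sided prism 100 mm long and 56 mm across opposite flats (each facet 23 mm wide), about 0.5 kg. Its own x axis runs along its length. It lies on one facet, so this centre is 28 mm above what it lies on. From start to start four to six columns are there; the others are absent. Any column may go anywhere in the pile.
- col4_c (a point): Centre of a honey-coloured polished stone column, a regular eight-sided prism 100 mm long and 56 mm across opposite flats (each facet 23 mm wide), about 0.5 kg. Its own x axis runs along its length. It lies on one facet, so this centre is 28 mm above what it lies on. From start to start four to six columns are there; the others are absent. Any column may go anywhere in the pile.
- col5_c (a point): Centre of a honey-coloured polished stone column, a regular eight-sided prism 100 mm long and 56 mm across opposite flats (each facet 23 mm wide), about 0.5 kg. Its own x axis runs along its length. It lies on one facet, so this centre is 28 mm above what it lies on. From start to start four to six columns are there; the others are absent. Any column may go anywhere in the pile.
- col6_c (a point): Centre of a honey-coloured polished stone column, a regular eight-sided prism 100 mm long and 56 mm across opposite flats (each facet 23 mm wide), about 0.5 kg. Its own x axis runs along its length. It lies on one facet, so this centre is 28 mm above what it lies on. From start to start four to six columns are there; the others are absent. Any column may go anywhere in the pile.
- cradle: Fixed low wooden cradle, 110 mm long in its own x and 239 mm in y, with a 10 mm thick base and four ribs along x that stand 12 mm above the base and part three bays side by side in y, 79.2 mm apart centre to centre. A column lies in a bay along x, on the base, self-centred by the ribs (under 1 mm play in y). Origin under its centre on the counter.
- bay1 (a point): Point of the cradle: centre of a column seated in the -y bay; at x 0, y -79.2, z 38 mm from the cradle's origin, axes as the cradle's.
- bay2 (a point): Point of the cradle: centre of a column seated in the middle bay; at x 0, y 0, z 38 mm from the cradle's origin, axes as the cradle's.
- bay3 (a point): Point of the cradle: centre of a column seated in the +y bay; at x 0, y 79.2, z 38 mm from the cradle's origin, axes as the cradle's.
- gap1 (a point): Point of the cradle: centre of a column saddled over bays 1 and 2 (second layer); at x 0, y -39.6, z 77.6 mm from the cradle's origin, axes as the cradle's. Its two lower slanting facets then lie flush on the facets of the columns below; side by side, columns of one layer leave 23 mm between their upright sides.
- gap2 (a point): Point of the cradle: centre of a column saddled over bays 2 and 3 (second layer); at x 0, y 39.6, z 77.6 mm from the cradle's origin, axes as the cradle's. Its two lower slanting facets then lie flush on the facets of the columns below; side by side, columns of one layer leave 23 mm between their upright sides.
- peak (a point): Point of the cradle: centre of a column saddled over the two of the second layer (third layer); at x 0, y 0, z 117.2 mm from the cradle's origin, axes as the cradle's.
- bank: Fixed grey switch bank for the display lamps, 60 mm in its own x, 240 mm in y, 40 mm high. Origin under its centre on the counter. On its top face five white toggles pivot at x 0 and y +80, +40, 0, -40, -80 mm (toggle1 to toggle5), each a paddle 18 mm wide (x), 6 mm thick, 30 mm long.
- bank_top (a point): Centre of the switch bank's top face, axes as the bank's. When on, the toggles lean 0.35 rad towards +y and stand 29 mm above this face. A finger dragged towards -y along x = 0 with its tip about 18 to 22 mm above this face, starting beyond toggle1 at the +y end, pushes each toggle over in turn and passes on above it.
- toggle1 (a joint): Angle of toggle 1 (counted from the bank's +y end): 0 = on, grows as it is pushed towards the bank's -y, stops at 1.35 rad; off beyond 0.9. It stays where it is left, held by friction (about 0.06 N m).
- toggle2 (a joint): Angle of toggle 2 (counted from the bank's +y end): 0 = on, grows as it is pushed towards the bank's -y, stops at 1.35 rad; off beyond 0.9. It stays where it is left, held by friction (about 0.06 N m).
- toggle3 (a joint): Angle of toggle 3 (counted from the bank's +y end): 0 = on, grows as it is pushed towards the bank's -y, stops at 1.35 rad; off beyond 0.9. It stays where it is left, held by friction (about 0.06 N m).
- toggle4 (a joint): Angle of toggle 4 (counted from the bank's +y end): 0 = on, grows as it is pushed towards the bank's -y, stops at 1.35 rad; off beyond 0.9. It stays where it is left, held by friction (about 0.06 N m).
- toggle5 (a joint): Angle of toggle 5 (counted from the bank's +y end): 0 = on, grows as it is pushed towards the bank's -y, stops at 1.35 rad; off beyond 0.9. It stays where it is left, held by friction (about 0.06 N m).
- pyrite_ball: A 64 mm pyrite ball on a 70 mm dark wooden plinth, one piece; origin under its centre. A bystander, to be left alone.
- copper_round: A copper round in a clear 68 mm capsule, 14 mm thick; origin under its centre. A bystander, to be left alone.
- black_rock: A lump of black stone about 75 by 55 by 65 mm; origin under its centre. A bystander, to be left alone.
Things that resemble listed ones, but are neither listed nor needed, are in the scene too. What is shaped like the part that bears col1_c but pink or red is not meant.

How it is judged (in metres and radians):
On the way, in this order (a step that is already met when the one before it is completed fails the run):
1. all columns are stacked on the cradle ((distance between col1_c and bay1 below 0.015 m or distance between col1_c and bay2 below 0.015 m or distance between col1_c and bay3 below 0.015 m or distance between col1_c and gap1 below 0.015 m or distance between col1_c and gap2 below 0.015 m or distance between col1_c and peak below 0.015 m) and angle between the x axis of each of col1_c, col2_c, col3_c, col4_c, col5_c, col6_c and the x axis of cradle, either way round below 0.15 rad and (distance between col2_c and bay1 below 0.015 m or distance between col2_c and bay2 below 0.015 m or distance between col2_c and bay3 below 0.015 m or distance between col2_c and gap1 below 0.015 m or distance between col2_c and gap2 below 0.015 m or distance between col2_c and peak below 0.015 m) and (distance between col3_c and bay1 below 0.015 m or distance between col3_c and bay2 below 0.015 m or distance between col3_c and bay3 below 0.015 m or distance between col3_c and gap1 below 0.015 m or distance between col3_c and gap2 below 0.015 m or distance between col3_c and peak below 0.015 m) and (distance between col4_c and bay1 below 0.015 m or distance between col4_c and bay2 below 0.015 m or distance between col4_c and bay3 below 0.015 m or distance between col4_c and gap1 below 0.015 m or distance between col4_c and gap2 below 0.015 m or distance between col4_c and peak below 0.015 m) and (distance between col5_c and bay1 below 0.015 m or distance between col5_c and bay2 below 0.015 m or distance between col5_c and bay3 below 0.015 m or distance between col5_c and gap1 below 0.015 m or distance between col5_c and gap2 below 0.015 m or distance between col5_c and peak below 0.015 m) and (distance between col6_c and bay1 below 0.015 m or distance between col6_c and bay2 below 0.015 m or distance between col6_c and bay3 below 0.015 m or distance between col6_c and gap1 below 0.015 m or distance between col6_c and gap2 below 0.015 m or distance between col6_c and peak below 0.015 m) and contact force between the fingers and col1 below 0.3 N and contact force between the fingers and col2 below 0.3 N and contact force between the fingers and col3 below 0.3 N and contact force between the fingers and col4 below 0.3 N and contact force between the fingers and col5 below 0.3 N and contact force between the fingers and col6 below 0.3 N), for 0.3 s.
2. all five toggles are off (value of joint each of toggle1, toggle2, toggle3, toggle4, toggle5 above 0.9 rad), for 0.2 s.
At the end, for the whole second after the job is handed in: Every column present lies at rest in a bay, a gap or the peak of the pile, its centre within 15 mm of that place and its length within 0.15 rad of the cradle's; all toggles are off (beyond 0.9 rad) (all of step 2 and (distance between col1_c and bay1 below 0.015 m or distance between col1_c and bay2 below 0.015 m or distance between col1_c and bay3 below 0.015 m or distance between col1_c and gap1 below 0.015 m or distance between col1_c and gap2 below 0.015 m or distance between col1_c and peak below 0.015 m) and angle between the x axis of each of col1_c, col2_c, col3_c, col4_c, col5_c, col6_c and the x axis of cradle, either way round below 0.15 rad and (distance between col2_c and bay1 below 0.015 m or distance between col2_c and bay2 below 0.015 m or distance between col2_c and bay3 below 0.015 m or distance between col2_c and gap1 below 0.015 m or distance between col2_c and gap2 below 0.015 m or distance between col2_c and peak below 0.015 m) and (distance between col3_c and bay1 below 0.015 m or distance between col3_c and bay2 below 0.015 m or distance between col3_c and bay3 below 0.015 m or distance between col3_c and gap1 below 0.015 m or distance between col3_c and gap2 below 0.015 m or distance between col3_c and peak below 0.015 m) and (distance between col4_c and bay1 below 0.015 m or distance between col4_c and bay2 below 0.015 m or distance between col4_c and bay3 below 0.015 m or distance between col4_c and gap1 below 0.015 m or distance between col4_c and gap2 below 0.015 m or distance between col4_c and peak below 0.015 m) and (distance between col5_c and bay1 below 0.015 m or distance between col5_c and bay2 below 0.015 m or distance between col5_c and bay3 below 0.015 m or distance between col5_c and gap1 below 0.015 m or distance between col5_c and gap2 below 0.015 m or distance between col5_c and peak below 0.015 m) and (distance between col6_c and bay1 below 0.015 m or distance between col6_c and bay2 below 0.015 m or distance between col6_c and bay3 below 0.015 m or distance between col6_c and gap1 below 0.015 m or distance between col6_c and gap2 below 0.015 m or distance between col6_c and peak below 0.015 m) and linear speed of each of col1, col2, col3, col4, col5, col6 below 0.02 m/s); the robot touches nothing.
It fails at once if the finger is lifted away (grasp point more than 0.12 m above the counter) while some toggles are off and others are still on (value of joint any of toggle1, toggle2, toggle3, toggle4, toggle5 above 0.9 rad and value of joint any of toggle1, toggle2, toggle3, toggle4, toggle5 below 0.6 rad and z of the grasp point in the frame of bank above 0.12 m).
It fails at once if a bystander specimen is pushed away by more than 3 cm (distance of any of pyrite_ball, copper_round, black_rock from where it was at the start of the episode above 0.03 m).
Of col1, col2, col3, col4, col5, col6 only 4 to 6 are there at a start; the rules pass over those that are not, and their reading is None.
At some moment in a run one of col1, col2, col3, col4, col5, col6 may be knocked a few centimetres aside while the robot is not near it.
Once in a run the grip may slacken for a moment while it holds something.
It also fails if it takes over 210 s, if anything falls off the work surface, if the arm or the gripper's body presses on something with over 40 N, if the wrist force passes 120 N, or if a joint passes its speed limit or range.

## Working session

There is one attempt and no reset: what is moved stays moved. The work goes in short steps, Python scripts to look and compute and a shell command to move; the robot and the scene stay as the last step left them, time stands still between calls to the robot, and variables do not carry over. Pictures are saved under pics/ and viewed, at most 14 in all, crops included, and the job is handed in when it is done.

```bash
ls; mkdir -p pics; cat > h.py <<'E'
import numpy as np, cv2
from bench import *
def cam(n):
    m=camera_model(n);R,_=cv2.Rodrigues(np.array(m["rvec"],float));return np.array(m["K"],float),R,np.array(m["tvec"],float).ravel()
def cloud(n,d):
    K,R,t=cam(n);v,u=np.mgrid[0:d.shape[0],0:d.shape[1]]
    p=np.stack([(u-K[0,2])/K[0,0]*d,(v-K[1,2])/K[1,1]*d,d],-1)
    return (p-t)@R
def px(n,P):
    K,R,t=cam(n);q=(R@np.asarray(P,float)+t);q=K@q;return q[:2]/q[2]
E
python3 - <<'E'
from h import *
for n in("top","scene"):
    i,d=get_image(n);cv2.imwrite(f"pics/{n}0.png",i);np.save(n+"d.npy",d)
    K,R,t=cam(n);print(n,K.tolist(),(-R.T@t).round(),R[2].round(2))
print(read_state())
E
```

```text
pics
top [[415.3676664260538, 0.0, 322.29931982777646], [0.0, 415.3676664260538, 201.75392597733767], [0.0, 0.0, 1.0]] [ 451.  -13. 1141.] [ 0.07  0.01 -1.  ]
scene [[462.6424230773042, 0.0, 310.2900640599213], [0.0, 462.6424230773042, 199.77295754853245], [0.0, 0.0, 1.0]] [1080. -532. 1130.] [-0.43  0.41 -0.8 ]
{'clock': 0.1, 'joints': array([-9.67382931e-01,  3.85496766e-01,  6.74610629e-03, -4.10744529e-04,
       -1.19402579e+00, -2.58609345e-01]), 'joint_vel': array([ 0.00125508, -0.00206758,  0.00367899,  0.00072291, -0.00213915,
        0.00040584]), 'joint_efforts': array([ 2.71288891e-04, -3.93320739e+01,  1.88929600e+01,  4.19783413e+00,
       -2.52548227e-03,  2.10979778e-06]), 'position': array([ 211.09033546, -587.70825738,  230.3178475 ]), 'ee_rot': array([-1.71474544e-01,  9.85188035e-01,  9.79265700e-04, -2.40203356e-04]), 'contact_force': array([-0.22272124,  0.27623026,  0.24115552]), 'wrist_torque': array([ 0.03201163, -0.03893272, -0.0031    ]), 'grasp_force': 0.0, 'gripper_width': 85.14860776421102}
```

View pics/top0.png

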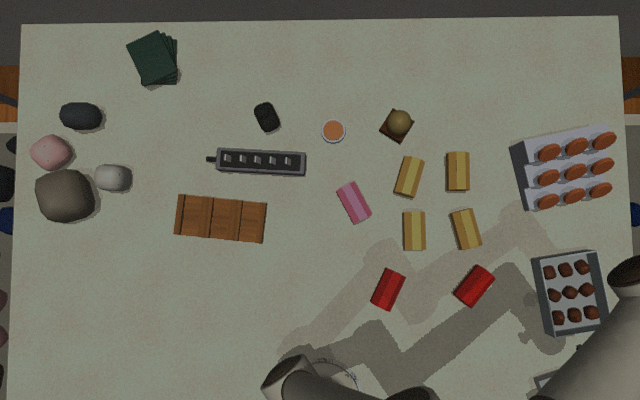

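View pics/scene0.png

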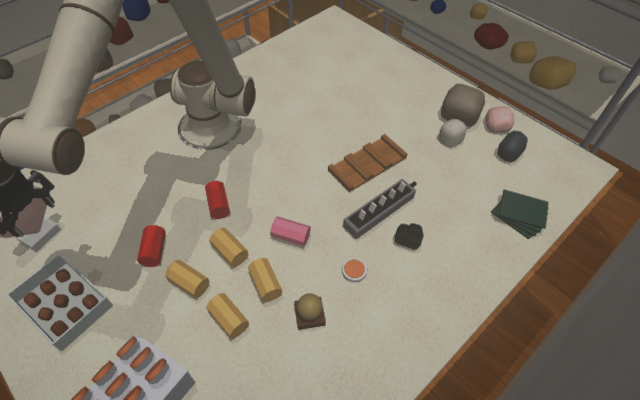

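Top view: four honey columns at (409,177), (458,171), (414,230) and (466,228), pink and red decoys, cradle at (220,219), bank at (261,161). The scene view shows the same four columns.

```bash
cat >> h.py <<'E'
def cols(n,i,d,zlo=45,zhi=200,P=None):
    hsv=cv2.cvtColor(i,cv2.COLOR_BGR2HSV);P=cloud(n,d) if P is None else P
    m=((hsv[...,0]>15)&(hsv[...,0]<30)&(hsv[...,1]>90)&(hsv[...,2]>90)&(P[...,2]>zlo)&(P[...,2]<zhi)&(d>0)).astype(np.uint8)
    k,l,s,c=cv2.connectedComponentsWithStats(m,connectivity=4);out=[]
    for j in range(1,k):
        if s[j,4]<60: continue
        q=P[l==j];(cx,cy),(w,h),a=cv2.minAreaRect(q[:,:2].astype(np.float32))
        if w<h:a+=90;w,h=h,w
        a=(a+90)%180-90
        out.append((round(cx),round(cy),round(float(np.median(q[:,2]))),round(w),round(h),round(a,1),c[j].round().tolist()))
    return out
E
python3 - <<'E'
from h import *
for n in("top","scene"):
    i=cv2.imread(f"pics/{n}0.png");d=np.load(n+"d.npy");P=cloud(n,d)
    print(n)
    for z in(25,50):
        for o in cols(n,i,d,z): print(z,o)
    hsv=cv2.cvtColor(i,cv2.COLOR_BGR2HSV)
    b=((hsv[...,0]<16)&(hsv[...,1]>100)&(P[...,2]>4)&(P[...,2]<40)&(P[...,1]>100)&(P[...,0]<800)&(P[...,0]>200)).astype(np.uint8)
    k,l,s,c=cv2.connectedComponentsWithStats(b)
    for j in range(1,k):
        if s[j,4]>300:
            q=P[l==j];print("cradle",cv2.minAreaRect(q[:,:2].astype(np.float32)),np.percentile(q[:,2],[5,50,95]),s[j])
            K,R,t=cam(n)
    g=((P[...,2]>34)&(P[...,2]<48)&(hsv[...,1]<60)&(P[...,1]>50)&(P[...,1]<330)&(P[...,0]>400)&(P[...,0]<700)).astype(np.uint8)
    k,l,s,c=cv2.connectedComponentsWithStats(g)
    for j in range(1,k):
        if s[j,4]>200:
            q=P[l==j];print("bank",cv2.minAreaRect(q[:,:2].astype(np.float32)),np.percentile(q[:,2],[5,50,95]),s[j])
i=cv2.imread("pics/top0.png");j=cv2.imread("pics/scene0.png")
a=cv2.resize(i[140:180,200:315],None,fx=6,fy=6,interpolation=cv2.INTER_CUBIC);b=cv2.resize(j[170:245,335:425],(690,330*690//396),interpolation=cv2.INTER_CUBIC)
cv2.imwrite("pics/bank.png",np.vstack([a[:, :690],b])[:600])
E
```

```text
top
25 (736, -211, 84, 35, 35, -0.1, [400.0, 119.0])
25 (607, -371, 54, 100, 57, -0.2, [459.0, 170.0])
25 (593, -240, 54, 99, 57, -18.1, [410.0, 176.0])
25 (453, -387, 54, 100, 56, 13.7, [467.0, 229.0])
25 (449, -249, 54, 97, 56, -0.5, [415.0, 231.0])
50 (736, -211, 84, 35, 35, -0.1, [400.0, 119.0])
50 (606, -371, 56, 96, 43, -2.4, [460.0, 170.0])
50 (593, -240, 56, 99, 43, -17.8, [410.0, 176.0])
50 (453, -387, 56, 100, 42, 17.3, [468.0, 228.0])
50 (449, -249, 56, 97, 40, -1.5, [415.0, 231.0])
cradle ((487.6976318359375, 272.3592834472656), (241.7101593017578, 109.2440414428711), 83.26829528808594) [ 7.33138019 12.23082848 24.64385719] [ 173  194   93   49 3290]
bank ((641.1727294921875, 164.13571166992188), (228.1826171875, 60.555809020996094), 86.1104507446289) [37.12557407 41.23833763 45.00718196] [ 216  148   85   26 1646]
scene
25 (658, 1124, 42, 133, 106, 81.8, [557.0, 67.0])
25 (448, -251, 52, 104, 56, -0.2, [228.0, 245.0])
25 (593, -242, 53, 103, 55, -17.8, [264.0, 278.0])
25 (452, -390, 52, 103, 55, 13.6, [186.0, 277.0])
25 (605, -373, 53, 102, 55, -1.0, [227.0, 314.0])
25 (
[... 157 characters left out ...]
, 56, 102, 40, -17.1, [264.0, 275.0])
50 (451, -389, 56, 103, 41, 14.6, [186.0, 274.0])
50 (605, -373, 56, 102, 43, -1.4, [226.0, 312.0])
50 (740, -217, 78, 57, 49, 46.3, [310.0, 305.0])
cradle ((356.4248962402344, 1161.079345703125), (112.77266693115234, 95.70326232910156), 72.05657196044922) [ 6.73981561 21.79337326 35.20068406] [476  23  32  19 403]
cradle ((488.2161865234375, 263.28814697265625), (225.76466369628906, 111.25789642333984), 83.4011459350586) [ 7.19723756 13.08418317 24.8445036 ] [ 329  139   74   50 1690]
bank ((640.2243041992188, 163.65762329101562), (231.0011749267578, 61.781742095947266), 86.01644897460938) [36.61985765 41.25321638 45.70668609] [ 347  179   69   52 1088]
```

View pics/bank.png

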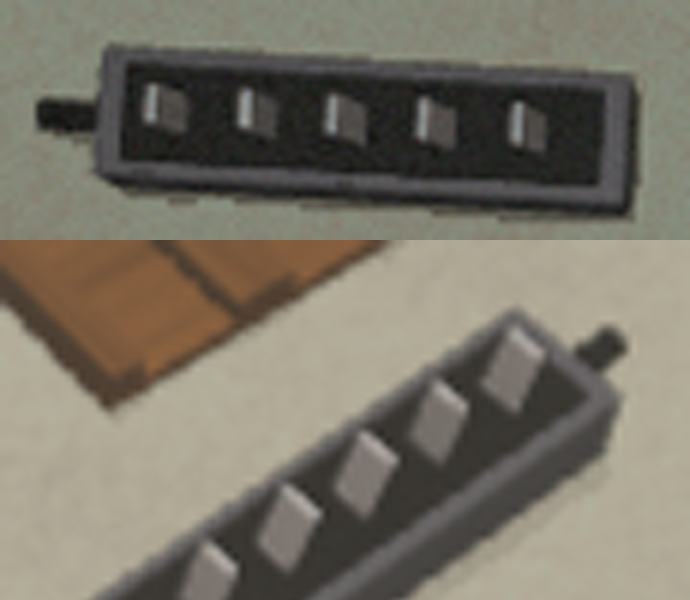

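Bank zoom: the bright toggle tips sit left of their bases, towards world +y (the cable end), so the drag runs from +y to −y. Sizes and heights agree with the listed ones. I'll write a step calculator next.

```bash
cat >> h.py <<'E'
from scipy.spatial.transform import Rotation as Ro
def go(x,y,z,psi):
    "shift/turn from the present pose to TCP x,y,z (mm), pointing down, closing line at psi deg (mod 180)"
    s=read_state();Rn=Ro.from_quat(s["ee_rot"]);best=None
    for k in(0,180):
        a=np.radians(psi+k);ty=[np.cos(a),np.sin(a),0];tz=[0,0,-1.];tx=np.cross(ty,tz)
        r=(Rn.inv()*Ro.from_matrix(np.stack([tx,ty,tz],1))).as_rotvec()
        if best is None or np.linalg.norm(r)<np.linalg.norm(best):best=r
    sh=Rn.inv().apply(np.array([x,y,z])-s["position"])/1000
    print("row",sh.round(4).tolist(),best.round(3).tolist(),"n",int(np.ceil(max(np.linalg.norm(sh)/.0625,np.linalg.norm(best)/.187))),"w",round(s["gripper_width"],1),"j",s["joints"].round(2).tolist())
CR=np.array([488,271.5]);CX=np.array([.993,-.117]);CY=np.array([.117,.993])
def place(y):return (CR+CY*y).round(1)
E
python3 -c "
from h import *
go(448,-250,100,89)"
```

```text
row [-0.3371, 0.2375, 0.1307] [0.002, -0.001, 0.362] n 7 w 85.1 j [-0.97, 0.39, 0.01, -0.0, -1.19, -0.26]
```

```bash
python3 -m handwheel '[[-0.337,0.2375,0.11,0.002,-0.001,0.362,1],[-0.337,0.2375,0.13,0.002,-0.001,0.362,1],[-0.337,0.2375,0.13,0.002,-0.001,0.362,1],[-0.337,0.2375,0.13,0.002,-0.001,0.362,1],[-0.337,0.2375,0.13,0.002,-0.001,0.362,1],[-0.337,0.2375,0.13,0.002,-0.001,0.362,1],[-0.337,0.2375,0.13,0.002,-0.001,0.362,1],[-0.337,0.2375,0.13,0.002,-0.001,0.362,1],[-0.337,0.2375,0.13,0.002,-0.001,0.362,1],[-0.337,0.2375,0.13,0.002,-0.001,0.362,1]]'
python3 - <<'E'
from h import *
for n in("top","scene"):
    i,d=get_image(n);cv2.imwrite(f"pics/{n}1.png",i)
    for o in cols(n,i,d,50): print(n,o)
go(448,-250,18,89)
E
```

```text
clock: 1.35
position: [447.7, -251.7, 101.6]
ee_rot: [0.009, 1.0, -0.001, 0.001]
contact_force: [0.4, 0.2, 0.2]
gripper_width: 85.5
grasp_force: 0.0
top (737, -210, 83, 38, 35, 34.7, [400.0, 119.0])
top (606, -370, 56, 97, 40, -2.1, [460.0, 170.0])
top (593, -239, 56, 99, 40, -17.9, [410.0, 175.0])
scene (662, 1106, 53, 54, 47, -75.6, [557.0, 65.0])
scene (448, -251, 56, 102, 40, -1.7, [228.0, 242.0])
scene (593, -242, 56, 101, 43, -15.2, [264.0, 275.0])
scene (452, -389, 56, 101, 41, 14.0, [185.0, 274.0])
scene (605, -372, 56, 102, 41, -1.4, [226.0, 311.0])
scene (740, -218, 78, 57, 50, 41.9, [309.0, 305.0])
row [-0.0001, 0.002, 0.0837] [-0.002, 0.002, -0.002] n 2 w 85.3 j [-0.2, 0.33, -0.44, 0.0, -0.79, -1.4]
```

View pics/scene1.png

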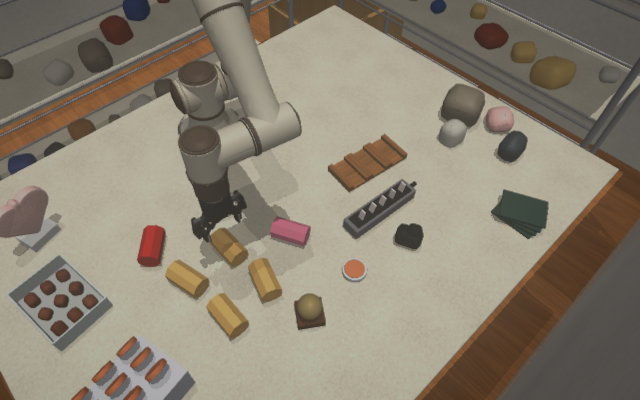

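The gripper stands over the column at (228,242) in the scene view. Nothing honey-coloured was hidden by the arm, so there are four columns.

```bash
python3 -m handwheel '[[0,0.001,0.045,0,0,0,1],[0,0.002,0.083,0,0,0,1],[0,0.002,0.0837,0,0,0,1],[0,0.002,0.0837,0,0,0,-1],[0,0.002,0.0837,0,0,0,-1],[0,0.002,0.0837,0,0,0,-1],[0,0.002,0.0837,0,0,0,-1],[0,0.002,0.0837,0,0,0,-1],[0,0.002,0.0837,0,0,0,-1],[0,0.002,0.0837,0,0,0,-1]]'
python3 -c "
from h import *
go(448,-250,150,89)"
```

```text
clock: 2.7
position: [449.8, -249.6, 19.8]
ee_rot: [0.008, 1.0, -0.002, 0.003]
contact_force: [-0.8, -2.2, 6.4]
gripper_width: 54.8
grasp_force: 65.2
row [0.0011, -0.0008, -0.1302] [-0.003, 0.005, 0.001] n 3 w 54.8 j [-0.19, 0.46, -0.52, 0.0, -0.59, -1.4]
```

```bash
python3 -m handwheel '[[0,0,-0.05,0,0,0,-1],[0,0,-0.11,0,0,0,-1],[0,0,-0.13,0,0,0,-1],[0,0,-0.13,0,0,0,-1]]'
python3 -c "
from h import *
p=place(79.2);print(p)
go(*p,120,83.3)"
```

```text
clock: 3.2
position: [448.4, -248.4, 149.0]
ee_rot: [0.009, 1.0, -0.001, 0.003]
contact_force: [-0.3, -0.4, -5.6]
gripper_width: 54.5
grasp_force: 68.5
[497.3 350.1]
row [-0.0381, 0.5993, 0.0283] [-0.001, 0.005, 0.099] n 10 w 54.5 j [-0.19, 0.27, -0.39, 0.0, -0.91, -1.4]
```

```bash
python3 -m handwheel '[[-0.004,0.06,0,0,0,0.01,-1],[-0.008,0.12,0,0,0,0.02,-1],[-0.012,0.18,0,0,0,0.03,-1],[-0.016,0.24,0,0,0,0.04,-1],[-0.02,0.3,0,0,0,0.05,-1],[-0.024,0.36,0,0,0,0.06,-1],[-0.028,0.42,0,0,0,0.07,-1],[-0.032,0.48,0,0,0,0.08,-1],[-0.035,0.54,0.01,0,0.005,0.09,-1],[-0.038,0.599,0.028,0,0.005,0.099,-1]]'
python3 -m handwheel '[[0,0,0,0,0,0,-1],[0,0,0,0,0,0,-1],[0,0,0,0,0,0,-1]]'
python3 - <<'E'
from h import *
for n in("top","scene"):
    i,d=get_image(n);cv2.imwrite(f"pics/{n}2.png",i)
    if n=="scene": cv2.imwrite("pics/c2.png",cv2.resize(i[60:260,240:500],None,fx=2.4,fy=2.4))
    for o in cols(n,i,d,50): print(n,o)
p=place(79.2)
go(*p,29,83.3)
E
```

```text
clock: 4.45
position: [495.4, 350.8, 116.1]
ee_rot: [0.058, 0.998, -0.002, -0.003]
contact_force: [0.9, 0.2, -5.6]
gripper_width: 54.2
grasp_force: 68.6
clock: 4.82
position: [496.1, 348.1, 117.9]
ee_rot: [0.059, 0.998, -0.002, -0.002]
contact_force: [-0.4, 0.1, -5.4]
gripper_width: 54.3
grasp_force: 68.7
top (737, -210, 83, 40, 36, -1.2, [400.0, 120.0])
top (607, -370, 56, 98, 40, -2.2, [460.0, 170.0])
top (594, -239, 56, 99, 41, -18.3, [410.0, 175.0])
top (535, 343, 151, 55, 23, 77.1, [179.0, 197.0])
top (453, -387, 56, 100, 40, 13.2, [468.0, 228.0])
top (458, 347, 155, 31, 18, -31.9, [173.0, 229.0])
scene (667, 1110, 53, 61, 49, 54.5, [558.0, 64.0])
scene (521, 341, 144, 54, 54, 88.6, [396.0, 130.0])
scene (592, -241, 56, 101, 40, -18.7, [264.0, 275.0])
scene (451, -390, 56, 104, 43, 14.0, [185.0, 274.0])
scene (605, -373, 56, 101, 41, -1.5, [226.0, 311.0])
scene (740, -217, 79, 56, 50, 46.1, [309.0, 305.0])
row [-0.0009, 0.002, 0.0898] [-0.002, -0.004, -0.001] n 2 w 54.3 j [0.88, 0.45, -0.18, -0.0, -0.94, -2.56]
```

View pics/c2.png

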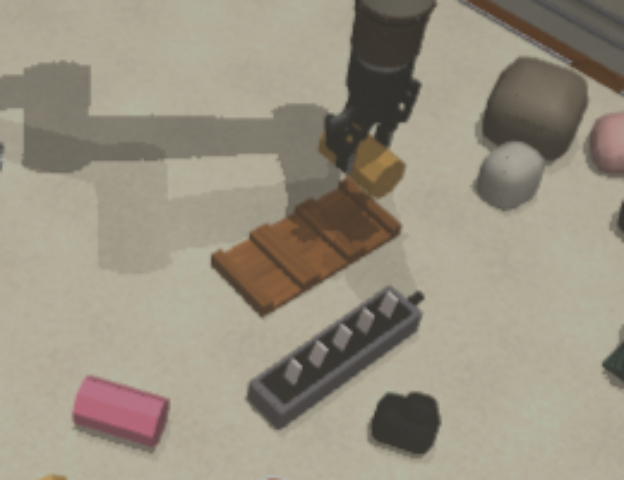

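```bash
python3 -m handwheel '[[-0.001,0.002,0.04,-0.002,-0.004,0,-1],[-0.001,0.002,0.07,-0.002,-0.004,0,-1],[-0.001,0.002,0.08,-0.002,-0.004,0,-1],[-0.001,0.002,0.086,-0.002,-0.004,0,-1],[-0.001,0.002,0.086,-0.002,-0.004,0,-1]]'
python3 -c "
from h import *
p=place(79.2)
go(*p,30,83.3)"
```

```text
clock: 5.55
position: [498.0, 351.6, 33.5]
ee_rot: [0.058, 0.998, 0.001, 0.001]
contact_force: [0.2, -0.2, -5.6]
gripper_width: 54.5
grasp_force: 68.6
row [0.0005, -0.0016, 0.0035] [0.001, 0.002, 0.001] n 1 w 54.5 j [0.88, 0.56, -0.26, 0.0, -0.75, -2.57]
```

```bash
python3 -m handwheel '[[0,-0.001,0.003,0,0,0,-1],[0,-0.001,0.0035,0,0,0,-1],[0,-0.001,0.0035,0,0,0,0.55],[0,-0.001,0.0035,0,0,0,0.55],[0,-0.001,0.0035,0,0,0,0.55],[0,-0.001,-0.04,0,0,0,0.55],[0,-0.001,-0.1,0,0,0,0.55],[0,-0.001,-0.13,0,0,0,1]]'
python3 - <<'E'
from h import *
go(606,-371,120,88)
E
```

```text
clock: 6.55
position: [498.4, 351.4, 166.8]
ee_rot: [0.058, 0.998, 0.002, 0.002]
contact_force: [0.7, 0.1, -0.2]
gripper_width: 81.7
grasp_force: 0.0
row [-0.19, -0.7054, 0.0443] [0.005, 0.005, -0.081] n 12 w 81.7 j [0.88, 0.41, -0.13, 0.0, -1.03, -2.57]
```

```bash
python3 -m handwheel '[[-0.016,-0.059,0,0,0,0,1],[-0.032,-0.118,0,0,0,0,1],[-0.048,-0.177,0,0,0,-0.02,1],[-0.064,-0.236,0,0,0,-0.03,1],[-0.08,-0.295,0,0,0,-0.04,1],[-0.096,-0.354,0,0,0,-0.05,1],[-0.112,-0.413,0,0,0,-0.06,1],[-0.128,-0.472,0,0,0,-0.07,1],[-0.144,-0.531,0,0,0,-0.08,1],[-0.16,-0.59,0,0.005,0.005,-0.081,1]]'
python3 - <<'E'
from h import *
for n in("top","scene"):
    i,d=get_image(n);cv2.imwrite(f"pics/{n}3.png",i)
    for o in cols(n,i,d,50): print(n,o)
go(606,-371,100,88.3)
E
```

```text
clock: 7.8
position: [587.9, -256.5, 163.1]
ee_rot: [0.018, 1.0, -0.003, -0.002]
contact_force: [1.5, 1.1, 0.3]
gripper_width: 85.5
grasp_force: 0.0
top (575, -228, 56, 57, 40, -19.8, [409.0, 183.0])
top (576, -371, 56, 41, 35, 89.7, [460.0, 182.0])
top (497, 351, 64, 100, 56, -5.6, [186.0, 215.0])
top (453, -386, 56, 100, 41, 13.1, [468.0, 228.0])
scene (664, 1110, 53, 75, 45, -66.0, [558.0, 64.0])
scene (496, 342, 63, 104, 51, -3.0, [387.0, 142.0])
scene (593, -241, 55, 102, 42, -19.5, [264.0, 276.0])
scene (452, -388, 56, 101, 42, 13.9, [185.0, 274.0])
scene (605, -371, 56, 103, 41, -2.7, [226.0, 311.0])
scene (740, -218, 79, 57, 50, 42.5, [309.0, 306.0])
row [-0.023, -0.1101, 0.0627] [-0.006, -0.004, -0.012] n 3 w 85.3 j [-0.16, 0.47, -0.04, 0.01, -1.06, -1.45]
```

```bash
python3 -m handwheel '[[-0.01,-0.05,0.01,0,0,0,1],[-0.02,-0.1,0.04,-0.006,-0.004,-0.012,1],[-0.023,-0.11,0.06,-0.006,-0.004,-0.012,1],[-0.023,-0.11,0.0627,-0.006,-0.004,-0.012,1],[-0.023,-0.11,0.0627,-0.006,-0.004,-0.012,1]]'
python3 - <<'E'
from h import *
go(605.5,-371.5,19.5,88.1)
E
```

```text
clock: 8.52
position: [607.0, -364.2, 101.1]
ee_rot: [0.011, 1.0, 0.0, -0.0]
contact_force: [-0.1, -0.1, 0.7]
gripper_width: 85.5
grasp_force: 0.0
row [0.0013, -0.0074, 0.0816] [0.001, -0.0, 0.012] n 2 w 85.5 j [-0.31, 0.62, 0.07, -0.0, -1.02, -1.28]
```

```bash
python3 -m handwheel '[[0.001,-0.0074,0.03,0,0,0.012,1],[0.001,-0.0074,0.07,0,0,0.012,1],[0.001,-0.0074,0.0816,0,0,0.012,1],[0.001,-0.0074,0.0816,0,0,0.012,1],[0.001,-0.0074,0.0816,0,0,0.012,-1],[0.001,-0.0074,0.0816,0,0,0.012,-1],[0.001,-0.0074,0.0816,0,0,0.012,-1],[0.001,-0.0074,0.0816,0,0,0.012,-1],[0.001,-0.0074,0.0816,0,0,0.012,-1],[0.001,-0.0074,0.0816,0,0,0.012,-1]]'
python3 -m handwheel '[[0,0,-0.05,0,0,0,-1],[0,0,-0.11,0,0,0,-1],[0,0,-0.13,0,0,0,-1],[0,0,-0.13,0,0,0,-1],[0,0,-0.13,0,0,0,-1]]'
python3 -c "
from h import *
p=place(0);print(p)
go(*p,140,83.3)"
```

```text
clock: 9.78
position: [606.7, -372.9, 21.1]
ee_rot: [0.017, 1.0, -0.0, 0.001]
contact_force: [0.7, 2.2, 6.1]
gripper_width: 55.1
grasp_force: 42.7
clock: 10.4
position: [603.5, -371.8, 145.2]
ee_rot: [0.018, 1.0, 0.002, -0.003]
contact_force: [0.2, 0.4, -6.2]
gripper_width: 54.7
grasp_force: 73.3
[488.  271.5]
row [0.1387, 0.6386, 0.009] [0.004, -0.006, 0.081] n 11 w 54.7 j [-0.33, 0.59, 0.13, -0.0, -1.12, -1.28]
```

```bash
python3 -m handwheel '[[0.013,0.059,0,0,0,0.008,-1],[0.026,0.118,0,0,0,0.016,-1],[0.039,0.177,0,0,0,0.024,-1],[0.052,0.236,0,0,0,0.032,-1],[0.064,0.295,0,0,0,0.04,-1],[0.077,0.354,0,0,0,0.048,-1],[0.09,0.413,0,0,0,0.056,-1],[0.103,0.472,0,0,0,0.064,-1],[0.116,0.531,0,0,0,0.072,-1],[0.1285,0.59,0,0,-0.006,0.081,-1]]'
python3 -m handwheel '[[0.006,0.03,0,0,0,0,-1],[0.01,0.048,0,0,0,0,-1],[0.01,0.048,0.009,0,0,0,-1],[0.01,0.048,0.009,0,0,0,-1],[0.01,0.048,0.009,0,0,0,-1]]'
python3 -c "
from h import *
p=place(0)
go(*p,34.5,83.3)"
```

```text
clock: 11.65
position: [496.1, 222.5, 147.5]
ee_rot: [0.058, 0.998, -0.001, 0.001]
contact_force: [1.3, 0.4, -5.3]
gripper_width: 54.1
grasp_force: 73.2
clock: 12.28
position: [493.5, 268.9, 140.2]
ee_rot: [0.059, 0.998, 0.0, 0.002]
contact_force: [0.5, 0.0, -6.5]
gripper_width: 54.0
grasp_force: 73.2
row [0.0062, 0.0019, 0.1057] [0.0, 0.004, -0.001] n 2 w 54.0 j [0.79, 0.36, -0.28, 0.0, -0.93, -2.48]
```

```bash
python3 -m handwheel '[[0.006,0.0025,0.04,0,0.004,0,-1],[0.006,0.0025,0.08,0,0.004,0,-1],[0.006,0.0025,0.1,0,0.004,0,-1],[0.006,0.0025,0.1055,0,0.004,0,-1],[0.006,0.0025,0.1055,0,0.004,0,-1]]'
python3 -c "
from h import *
p=place(0.5)
go(*p,31.2,83.3)"
```

```text
clock: 12.9
position: [489.0, 273.5, 35.7]
ee_rot: [0.058, 0.998, 0.001, 0.001]
contact_force: [0.5, -0.1, -5.1]
gripper_width: 54.2
grasp_force: 73.2
row [0.0007, -0.0016, 0.0045] [0.002, 0.002, 0.0] n 1 w 54.2 j [0.8, 0.49, -0.39, 0.0, -0.69, -2.49]
```

```bash
python3 -m handwheel '[[0.001,-0.001,0.003,0,0,0,-1],[0.001,-0.001,0.0045,0,0,0,-1],[0.001,-0.001,0.0045,0,0,0,0.5],[0.001,-0.001,0.0045,0,0,0,0.5],[0.001,-0.001,0.0045,0,0,0,0.5],[0,-0.001,-0.04,0,0,0,0.5],[0,-0.001,-0.1,0,0,0,0.5],[0,-0.001,-0.13,0,0,0,1],[0,-0.001,-0.13,0,0,0,1]]'
python3 - <<'E'
from h import *
for n in("top","scene"):
    i,d=get_image(n);cv2.imwrite(f"pics/{n}4.png",i)
    for o in cols(n,i,d,50): print(n,o)
go(593,-240.5,160,72.0)
E
```

```text
clock: 14.02
position: [489.5, 273.6, 168.6]
ee_rot: [0.058, 0.998, 0.003, 0.003]
contact_force: [-0.1, -1.0, -0.1]
gripper_width: 85.4
grasp_force: 0.0
top (735, -210, 83, 39, 37, 87.4, [400.0, 120.0])
top (594, -239, 56, 101, 43, -17.9, [410.0, 176.0])
top (522, 269, 64, 55, 30, 83.6, [218.0, 204.0])
top (453, -387, 56, 100, 40, 12.7, [469.0, 228.0])
top (458, 276, 66, 37, 24, -17.5, [214.0, 229.0])
scene (665, 1111, 53, 65, 46, -80.8, [559.0, 64.0])
scene (495, 346, 63, 104, 52, -6.9, [387.0, 142.0])
scene (486, 271, 63, 104, 58, -6.6, [368.0, 152.0])
scene (593, -240, 56, 100, 40, -19.6, [264.0, 275.0])
scene (452, -390, 56, 102, 42, 14.0, [185.0, 274.0])
scene (739, -218, 79, 54, 50, 46.5, [309.0, 305.0])
row [-0.1642, -0.497, 0.0042] [0.002, 0.001, 0.198] n 9 w 85.6 j [0.8, 0.33, -0.25, -0.0, -0.99, -2.49]
```

```bash
python3 -m handwheel '[[-0.0195,-0.059,0,0,0,0.03,1],[-0.039,-0.118,0,0,0,0.06,1],[-0.0585,-0.177,0,0,0,0.09,1],[-0.078,-0.236,0,0,0,0.12,1],[-0.0975,-0.295,0,0,0,0.14,1],[-0.117,-0.354,0,0,0,0.16,1],[-0.136,-0.413,0,0,0,0.18,1],[-0.1555,-0.472,0.004,0,0,0.19,1],[-0.164,-0.497,0.02,0,0,0.198,1],[-0.164,-0.497,0.06,0,0,0.198,1]]'
python3 -m handwheel '[[0,0,0,0,0,0,1],[0,0,0,0,0,0,1]]'
python3 - <<'E'
from h import *
n="scene";i,d=get_image(n)
for o in cols(n,i,d,50): print(n,o)
go(593,-240.5,19.5,72.0)
E
```

```text
clock: 15.38
position: [594.0, -242.9, 103.4]
ee_rot: [0.158, 0.987, 0.001, 0.001]
contact_force: [0.1, 0.7, -0.1]
gripper_width: 85.3
grasp_force: 0.0
clock: 15.62
position: [593.8, -240.2, 104.8]
ee_rot: [0.156, 0.988, 0.0, 0.0]
contact_force: [-0.3, -0.2, 0.7]
gripper_width: 85.3
grasp_force: 0.0
scene (662, 1108, 53, 60, 43, -48.1, [558.0, 65.0])
scene (496, 343, 63, 103, 50, -3.7, [387.0, 142.0])
scene (487, 272, 63, 103, 58, -6.8, [368.0, 152.0])
scene (575, -223, 56, 77, 38, -17.4, [265.0, 267.0])
scene (452, -388, 56, 103, 41, 12.0, [185.0, 274.0])
scene (740, -218, 78, 57, 51, 58.2, [310.0, 306.0])
row [0.0013, -0.0009, 0.0862] [0.001, 0.003, 0.001] n 2 w 85.3 j [-0.13, 0.52, -0.11, -0.0, -0.94, -1.75]
```

```bash
python3 -m handwheel '[[0.001,-0.001,0.04,0,0.003,0,1],[0.001,-0.001,0.08,0,0.003,0,1],[0.001,-0.001,0.0862,0,0.003,0,1],[0.001,-0.001,0.0862,0,0.003,0,1],[0.001,-0.001,0.0862,0,0.003,0,-1],[0.001,-0.001,0.0862,0,0.003,0,-1],[0.001,-0.001,0.0862,0,0.003,0,-1],[0.001,-0.001,0.0862,0,0.003,0,-1],[0.001,-0.001,0.0862,0,0.003,0,-1],[0.001,-0.001,0.0862,0,0.003,0,-1]]'
python3 -m handwheel '[[0,0,-0.05,0,0,0,-1],[0,0,-0.11,0,0,0,-1],[0,0,-0.13,0,0,0,-1],[0,0,-0.13,0,0,0,-1],[0,0,-0.13,0,0,0,-1]]'
python3 -c "
from h import *
p=place(-79.2);print(p)
go(*p,140,83.3)"
```

```text
clock: 16.92
position: [594.6, -240.9, 21.6]
ee_rot: [0.156, 0.988, 0.001, 0.002]
contact_force: [1.7, 2.4, 6.9]
gripper_width: 55.5
grasp_force: 61.5
clock: 17.55
position: [590.8, -240.6, 146.2]
ee_rot: [0.157, 0.988, 0.001, -0.003]
contact_force: [0.3, 0.4, -5.0]
gripper_width: 54.5
grasp_force: 65.5
[478.7 192.9]
row [0.2409, 0.3775, 0.0085] [0.003, -0.006, -0.198] n 8 w 54.5 j [-0.14, 0.48, -0.07, -0.0, -1.03, -1.75]
```

```bash
python3 -m handwheel '[[0.03,0.047,0,0,0,-0.02,-1],[0.06,0.094,0,0,0,-0.05,-1],[0.09,0.141,0,0,0,-0.08,-1],[0.12,0.188,0,0,0,-0.1,-1],[0.15,0.235,0,0,0,-0.13,-1],[0.18,0.282,0,0,0,-0.16,-1],[0.21,0.33,0,0,0,-0.18,-1],[0.241,0.3775,0.005,0.003,-0.006,-0.198,-1],[0.241,0.3775,0.0085,0.003,-0.006,-0.198,-1],[0.241,0.3775,0.0085,0.003,-0.006,-0.198,-1]]'
python3 -c "
from h import *
p=place(-78.7)
go(*p,35,83.3)"
```

```text
clock: 18.8
position: [478.6, 191.8, 139.1]
ee_rot: [0.058, 0.998, -0.002, 0.0]
contact_force: [-0.9, 0.3, -3.6]
gripper_width: 54.6
grasp_force: 65.8
row [0.0, 0.0021, 0.1041] [-0.005, 0.0, 0.001] n 2 w 54.6 j [0.7, 0.29, -0.39, 0.0, -0.89, -2.39]
```

```bash
python3 -m handwheel '[[0,0.002,0.04,-0.005,0,0,-1],[0,0.002,0.08,-0.005,0,0,-1],[0,0.002,0.1,-0.005,0,0,-1],[0,0.002,0.104,-0.005,0,0,-1],[0,0.002,0.104,-0.005,0,0,-1]]'
python3 -c "
from h import *
p=place(-78.7)
go(*p,31.7,83.3)"
```

```text
clock: 19.42
position: [481.0, 193.5, 37.2]
ee_rot: [0.059, 0.998, 0.002, 0.002]
contact_force: [-0.2, -0.4, -4.4]
gripper_width: 54.4
grasp_force: 65.8
row [0.0022, -0.0004, 0.0055] [0.003, 0.004, -0.0] n 1 w 54.4 j [0.7, 0.44, -0.49, 0.0, -0.64, -2.39]
```

```bash
python3 -m handwheel '[[0.002,0,0.003,0,0,0,-1],[0.002,0,0.0055,0,0,0,-1],[0.002,0,0.0055,0,0,0,0.5],[0.002,0,0.0055,0,0,0,0.5],[0.002,0,0.0055,0,0,0,0.5],[0.002,0,-0.04,0,0,0,0.5],[0.002,0,-0.1,0,0,0,0.5],[0.002,0,-0.13,0,0,0,1],[0.002,0,-0.13,0,0,0,1]]'
python3 - <<'E'
from h import *
for n in("top","scene"):
    i,d=get_image(n);cv2.imwrite(f"pics/{n}5.png",i)
    for o in cols(n,i,d,50): print(n,o)
go(452.5,-388,160,103.8)
E
```

```text
clock: 20.55
position: [479.2, 195.3, 169.9]
ee_rot: [0.058, 0.998, 0.004, 0.005]
contact_force: [1.1, 0.3, -1.1]
gripper_width: 85.6
grasp_force: 0.0
top (736, -210, 83, 40, 39, -46.1, [400.0, 120.0])
top (454, -387, 56, 100, 41, 15.7, [468.0, 228.0])
top (429, 199, 67, 69, 23, -7.0, [243.0, 240.0])
scene (668, 1111, 53, 59, 42, 75.3, [558.0, 64.0])
scene (497, 342, 64, 102, 50, -3.5, [387.0, 142.0])
scene (487, 270, 63, 102, 59, -5.7, [368.0, 152.0])
scene (443, 197, 63, 103, 58, -7.8, [342.0, 157.0])
scene (451, -389, 56, 103, 41, 15.8, [185.0, 274.0])
scene (740, -217, 79, 52, 51, 46.7, [309.0, 305.0])
row [-0.0429, -0.581, 0.0046] [0.003, 0.004, -0.357] n 10 w 85.1 j [0.7, 0.26, -0.36, -0.0, -0.95, -2.39]
```

The third column lies lengthwise about 36 mm out of place in bay 1, probably because it slipped in the grip. I'll regrasp it there and shift it along the cradle's x axis.

```bash
python3 -c "
from h import *
i=cv2.imread('pics/scene5.png');cv2.imwrite('pics/c5.png',cv2.resize(i[60:260,240:500],None,fx=2.4,fy=2.4))
go(444,198,31,83.3)"
```

```text
row [0.034, -0.0004, 0.1354] [0.004, 0.003, 0.0] n 3 w 85.1 j [0.7, 0.26, -0.36, -0.0, -0.95, -2.39]
```

View pics/c5.png

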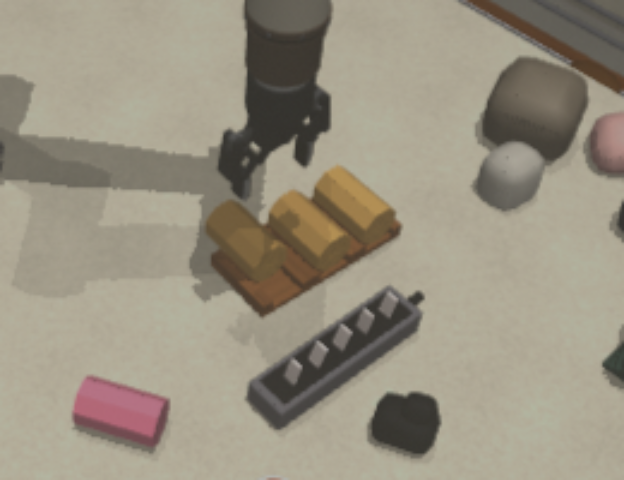

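The crop shows the near column at (250,240), seated in its bay but pushed back towards the robot. The other two are in line.

```bash
python3 -m handwheel '[[0.034,0,0.02,0,0,0,0.58],[0.034,0,0.06,0,0,0,0.58],[0.034,0,0.07,0,0,0,0.58],[0.034,0,0.07,0.004,0.003,0,0.58],[0.034,0,0.07,0.004,0.003,0,0.58],[0.034,0,0.07,0.004,0.003,0,0.58]]'
python3 -c "
from h import *
go(444,198,31,83.3)"
```

```text
clock: 21.4
position: [445.2, 198.7, 97.8]
ee_rot: [0.058, 0.998, 0.0, 0.001]
contact_force: [-0.2, 0.1, -0.2]
gripper_width: 67.4
grasp_force: 0.0
row [0.0013, -0.0009, 0.0668] [0.001, 0.002, 0.001] n 2 w 67.4 j [0.75, 0.3, -0.51, 0.0, -0.76, -2.44]
```

```bash
python3 -m handwheel '[[0.001,-0.001,0.03,0,0.002,0,0.58],[0.001,-0.001,0.055,0,0.002,0,0.58],[0.001,-0.001,0.0668,0,0.002,0,0.58],[0.001,-0.001,0.0668,0,0.002,0,0.58],[0.001,-0.001,0.0668,0,0.002,0,-1],[0.001,-0.001,0.0668,0,0.002,0,-1],[0.001,-0.001,0.0668,0,0.002,0,-1],[0.001,-0.001,0.0668,0,0.002,0,-1],[0.001,-0.001,0.0668,0,0.002,0,-1]]'
python3 -m handwheel '[[0,0,-0.015,0,0,0,-1],[0,0,-0.03,0,0,0,-1],[-0.018,0,-0.03,0,0,0,-1],[-0.035,0,-0.03,0,0,0,-1],[-0.035,0,-0.03,0,0,0,-1],[-0.035,0,-0.03,0,0,0,-1]]'
python3 - <<'E'
from h import *
for n in("top","scene"):
    i,d=get_image(n)
    for o in cols(n,i,d,50): 
        if 100<o[1]<600: print(n,o)
p=place(-78.7)
go(*p,33,83.3)
E
```

```text
clock: 22.52
position: [444.2, 197.9, 31.2]
ee_rot: [0.058, 0.998, 0.001, 0.0]
contact_force: [-1.3, 0.4, 6.5]
gripper_width: 54.8
grasp_force: 64.6
clock: 23.28
position: [477.8, 192.6, 59.0]
ee_rot: [0.059, 0.998, -0.001, -0.002]
contact_force: [-1.4, 0.6, -3.5]
gripper_width: 54.3
grasp_force: 65.3
top (514, 355, 65, 67, 44, -6.1, [183.0, 205.0])
top (515, 186, 91, 49, 24, 82.0, [250.0, 206.0])
top (438, 197, 94, 23, 23, -1.7, [242.0, 237.0])
scene (495, 345, 63, 106, 50, -5.6, [387.0, 142.0])
scene (500, 265, 63, 76, 68, -6.0, [372.0, 155.0])
scene (493, 190, 86, 71, 58, -5.5, [355.0, 165.0])
row [-0.0011, 0.0007, 0.0264] [-0.001, -0.002, 0.0] n 1 w 54.7 j [0.7, 0.4, -0.47, -0.0, -0.7, -2.39]
```

```bash
python3 -m handwheel '[[-0.001,0.001,0.015,0,0,0,-1],[-0.001,0.001,0.026,0,0,0,-1],[-0.001,0.001,0.0275,0,0,0,-1],[-0.001,0.001,0.0275,0,0,0,-1],[-0.001,0.001,0.0275,0,0,0,0.5],[-0.001,0.001,0.0275,0,0,0,0.5],[-0.001,0.001,0.0275,0,0,0,0.5],[-0.001,0.001,-0.02,0,0,0,0.5],[-0.001,0.001,-0.07,0,0,0,0.5],[-0.001,0.001,-0.11,0,0,0,1]]'
python3 -c "
from h import *
go(452.5,-388,160,103.8)"
```

```text
clock: 24.62
position: [479.8, 194.4, 172.5]
ee_rot: [0.058, 0.998, 0.001, 0.0]
contact_force: [-0.3, 0.4, 0.1]
gripper_width: 80.0
grasp_force: 0.0
row [-0.0402, -0.5816, 0.0119] [0.001, 0.001, -0.357] n 10 w 80.0 j [0.7, 0.26, -0.34, -0.0, -0.97, -2.39]
```

```bash
python3 -m handwheel '[[-0.004,-0.058,0,0,0,-0.035,1],[-0.008,-0.116,0,0,0,-0.07,1],[-0.012,-0.174,0,0,0,-0.11,1],[-0.016,-0.232,0,0,0,-0.14,1],[-0.02,-0.29,0,0,0,-0.18,1],[-0.024,-0.348,0,0,0,-0.21,1],[-0.028,-0.406,0,0,0,-0.25,1],[-0.032,-0.464,0,0,0,-0.29,1],[-0.036,-0.522,0,0,0,-0.32,1],[-0.04,-0.58,0.04,0,0,-0.357,1]]'
python3 -m handwheel '[[0,0,0.02,0,0,0,1],[0,0,0.03,0,0,0,1],[0,0,0.03,0,0,0,1]]'
python3 - <<'E'
from h import *
for n in("top","scene"):
    i,d=get_image(n);cv2.imwrite(f"pics/{n}6.png",i)
    for o in cols(n,i,d,50): print(n,o)
go(452.5,-388,19.5,103.8)
E
```

```text
clock: 25.88
position: [454.1, -383.3, 137.7]
ee_rot: [-0.121, 0.993, -0.003, 0.003]
contact_force: [0.4, -0.0, 0.2]
gripper_width: 85.5
grasp_force: 0.0
clock: 26.25
position: [452.1, -379.5, 104.7]
ee_rot: [-0.121, 0.993, 0.0, -0.001]
contact_force: [0.8, 0.2, -0.1]
gripper_width: 85.4
grasp_force: 0.0
top (736, -212, 84, 39, 39, -88.9, [400.0, 120.0])
top (497, 351, 63, 100, 56, -5.9, [186.0, 215.0])
top (487, 273, 63, 100, 55, -6.7, [216.0, 218.0])
top (479, 194, 63, 100, 56, -6.6, [246.0, 221.0])
top (414, -396, 57, 27, 21, -80.5, [473.0, 243.0])
scene (671, 1113, 52, 58, 48, -55.7, [559.0, 64.0])
scene (498, 344, 63, 102, 50, -5.0, [387.0, 142.0])
scene (487, 271, 63, 104, 59, -6.7, [368.0, 152.0])
scene (478, 192, 63, 105, 58, -8.3, [349.0, 164.0])
scene (454, -396, 56, 102, 55, 13.4, [186.0, 275.0])
scene (741, -216, 79, 54, 50, 47.5, [310.0, 305.0])
row [0.0026, -0.0078, 0.0865] [-0.002, 0.0, 0.001] n 2 w 85.0 j [-0.42, 0.44, -0.24, 0.0, -0.88, -0.91]
```

Top view now has all three bay columns within 1–2 mm of their places. Next is the last column.

```bash
python3 -m handwheel '[[0.002,-0.0085,0.02,0,0,0,1],[0.002,-0.0085,0.05,0,0,0,1],[0.002,-0.0085,0.08,0,0,0,1],[0.002,-0.0085,0.0865,0,0,0,1],[0.002,-0.0085,0.0865,0,0,0,-1],[0.002,-0.0085,0.0865,0,0,0,-1],[0.002,-0.0085,0.0865,0,0,0,-1],[0.002,-0.0085,0.0865,0,0,0,-1],[0.002,-0.0085,0.0865,0,0,0,-1],[0.002,-0.0085,0.0865,0,0,0,-1]]'
python3 -m handwheel '[[0,0,-0.05,0,0,0,-1],[0,0,-0.11,0,0,0,-1],[0,0,-0.15,0,0,0,-1],[0,0,-0.15,0,0,0,-1],[0,0,-0.15,0,0,0,-1]]'
python3 - <<'E'
from h import *
for n in("top","scene"):
    i,d=get_image(n)
    for o in cols(n,i,d,50): 
        if o[1]<-300:print(n,o)
p=place(-39.2);print(p)
go(*p,170,83.3)
E
```

```text
clock: 27.6
position: [453.2, -389.1, 19.7]
ee_rot: [-0.12, 0.993, -0.001, 0.001]
contact_force: [0.2, 1.8, 6.6]
gripper_width: 54.7
grasp_force: 67.5
clock: 28.22
position: [450.3, -387.1, 165.0]
ee_rot: [-0.119, 0.993, 0.002, -0.003]
contact_force: [0.4, -0.4, -7.9]
gripper_width: 54.6
grasp_force: 68.0
scene (473, -383, 188, 55, 54, 12.8, [183.0, 257.0])
[483.4 232.6]
row [-0.1793, 0.5945, -0.0033] [0.004, -0.007, 0.357] n 10 w 54.5 j [-0.44, 0.39, -0.16, -0.0, -1.03, -0.89]
```

```bash
python3 -m handwheel '[[-0.018,0.059,0,0,0,0.035,-1],[-0.036,0.118,0,0,0,0.07,-1],[-0.054,0.177,0,0,0,0.11,-1],[-0.072,0.236,0,0,0,0.14,-1],[-0.09,0.295,0,0,0,0.18,-1],[-0.107,0.354,0,0,0,0.21,-1],[-0.125,0.413,0,0,0,0.25,-1],[-0.143,0.472,0,0,0,0.29,-1],[-0.161,0.531,0,0,0,0.32,-1],[-0.179,0.5945,-0.003,0.004,-0.007,0.357,-1]]'
python3 -m handwheel '[[0,0,0,0,0,0,-1],[0,0,0.02,0,0,0,-1],[0,0,0.02,0,0,0,-1],[0,0,0.02,0,0,0,-1]]'
python3 - <<'E'
from h import *
for n in("top","scene"):
    i,d=get_image(n)
    if n=="scene": cv2.imwrite("pics/c7.png",cv2.resize(i[60:260,240:500],None,fx=2.4,fy=2.4))
    for o in cols(n,i,d,50,300): 
        if 100<o[1]<600:print(n,o)
p=place(-39.2)
go(*p,75,83.3)
E
```

```text
clock: 29.58
position: [483.2, 229.2, 168.7]
ee_rot: [0.059, 0.998, -0.003, 0.002]
contact_force: [-0.3, -0.3, -6.5]
gripper_width: 54.6
grasp_force: 68.3
clock: 30.08
position: [484.5, 227.2, 150.6]
ee_rot: [0.058, 0.998, -0.002, 0.003]
contact_force: [-0.4, 0.7, -6.2]
gripper_width: 54.7
grasp_force: 68.4
top (521, 223, 185, 55, 25, 82.1, [226.0, 201.0])
top (479, 193, 65, 100, 54, -5.3, [248.0, 218.0])
top (450, 232, 187, 31, 25, -9.4, [219.0, 234.0])
scene (490, 284, 67, 176, 106, 84.2, [375.0, 145.0])
scene (479, 190, 63, 101, 54, -4.3, [349.0, 164.0])
row [0.0026, 0.005, 0.0764] [-0.003, 0.007, 0.0] n 2 w 54.5 j [0.75, 0.31, -0.33, 0.01, -0.93, -2.44]
```

View pics/c7.png

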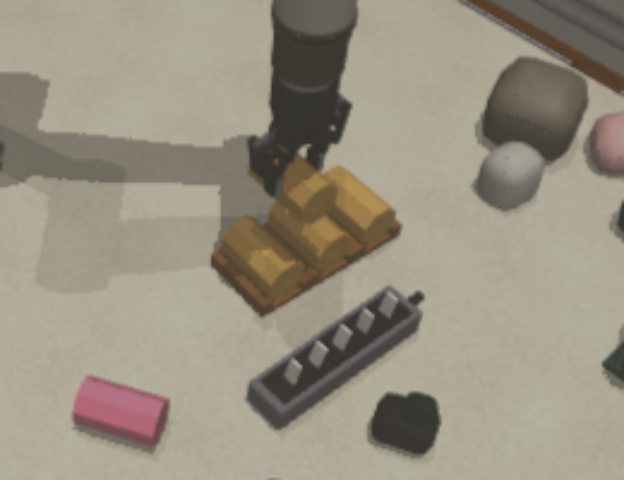

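The column is held level over the gap, at (300,180) in the crop. Lowering it now.

```bash
python3 -m handwheel '[[0.002,0.005,0.03,-0.003,0.007,0,-1],[0.002,0.005,0.055,-0.003,0.007,0,-1],[0.002,0.005,0.07,-0.003,0.007,0,-1],[0.002,0.005,0.0755,-0.003,0.007,0,-1],[0.002,0.005,0.0755,-0.003,0.007,0,-1]]'
python3 -c "
from h import *
p=place(-39.2)
go(*p,70.3,83.3)"
```

```text
clock: 30.8
position: [483.9, 232.9, 75.8]
ee_rot: [0.058, 0.998, 0.0, 0.0]
contact_force: [0.1, 0.1, -5.8]
gripper_width: 54.5
grasp_force: 68.4
row [0.0005, -0.0003, 0.0055] [0.0, 0.0, 0.001] n 1 w 54.5 j [0.75, 0.41, -0.41, -0.0, -0.76, -2.44]
```

```bash
python3 -m handwheel '[[0,0,0.003,0,0,0,-1],[0,0,0.0055,0,0,0,-1],[0,0,0.006,0,0,0,-1],[0,0,0.006,0,0,0,-1]]'
```

```text
clock: 31.3
position: [483.8, 233.1, 69.8]
ee_rot: [0.058, 0.998, 0.0, 0.0]
contact_force: [-0.6, 0.6, -4.3]
gripper_width: 54.6
grasp_force: 68.8
```

Contact is beginning and the height matches the seat. Releasing.

```bash
python3 -m handwheel '[[0,0,0.0005,0,0,0,0],[0,0,0.0005,0,0,0,0.5],[0,0,0.0005,0,0,0,0.7],[0,0,0.0005,0,0,0,0.7],[0,0,-0.02,0,0,0,0.7],[0,0,-0.06,0,0,0,0.7],[0,0,-0.11,0,0,0,0.7],[0,0,-0.11,0,0,0,0.7]]'
python3 - <<'E'
from h import *
for n in("top","scene"):
    i,d=get_image(n)
    for z in(50,90):
      for o in cols(n,i,d,z,300): 
        if 100<o[1]<600:print(n,o)
# bank check: toggle tips by brightness/height
B=np.array([640.7,164]);a=np.radians(86.1);by=np.array([np.cos(a),np.sin(a)])
p=B+by*130;print(p,B-by*115);go(*p,140,83.3)
E
```

```text
clock: 32.3
position: [485.9, 234.3, 184.1]
ee_rot: [0.058, 0.998, 0.003, 0.004]
contact_force: [0.6, -0.4, -0.4]
gripper_width: 72.5
grasp_force: 0.0
top (518, 237, 102, 85, 31, 85.2, [228.0, 204.0])
top (478, 186, 65, 99, 40, -5.6, [248.0, 218.0])
top (454, 236, 106, 38, 23, -8.1, [225.0, 231.0])
top (446, 286, 65, 37, 18, -66.3, [210.0, 233.0])
top (517, 225, 103, 62, 31, 85.2, [230.0, 204.0])
top (454, 236, 106, 38, 23, -8.1, [225.0, 231.0])
scene (496, 345, 63, 104, 49, -5.5, [387.0, 142.0])
scene (483, 231, 72, 138, 105, 82.7, [358.0, 157.0])
scene (484, 231, 103, 103, 56, -4.9, [360.0, 150.0])
[649.54198779 293.69895625] [632.87824157  49.26630793]
row [-0.1579, 0.0799, 0.0399] [0.001, 0.0, 0.0] n 3 w 72.7 j [0.75, 0.28, -0.29, -0.0, -1.0, -2.44]
```

The fourth column sits at (484,231) with its top at about 105 mm, which matches gap1. Moving to the bank with the fingers shut.

```bash
python3 -m handwheel '[[-0.05,0.025,0,0,0,0,0],[-0.1,0.05,0,0,0,0,-1],[-0.158,0.08,0,0,0,-0.049,-1],[-0.158,0.08,0.02,0,0,-0.049,-1],[-0.158,0.08,0.04,0,0,-0.049,-1],[-0.158,0.08,0.04,0,0,-0.049,-1]]'
python3 - <<'E'
from h import *
i,d=get_image("top");P=cloud("top",d)
for o in cols("top",i,d,50,300): 
    if 100<o[1]<600:print(o)
for n in("top","scene"):
    i,d=get_image(n);P=cloud(n,d)
    q=P[(P[...,2]>33)&(P[...,2]<80)&(P[...,1]>20)&(P[...,1]<320)&(P[...,0]>590)&(P[...,0]<690)]
    print(n,cv2.minAreaRect(q[:,:2].astype(np.float32)),np.percentile(q[:,2],[5,50,98]))
    m=((P[...,2]>52)&(P[...,2]<80)&(P[...,1]>30)&(P[...,1]<290)&(P[...,0]>590)&(P[...,0]<690)).astype(np.uint8)
    k,l,s,c=cv2.connectedComponentsWithStats(m)
    for j in range(1,k):
        if s[j,4]>5: print(P[l==j].mean(0).round(1),s[j,4])
i,d=get_image("scene");cv2.imwrite("pics/c8.png",cv2.resize(i[60:260,240:500],None,fx=2.4,fy=2.4))
go(649.5,293.7,60,86.1)
E
```

```text
clock: 33.15
position: [647.2, 292.4, 134.9]
ee_rot: [0.034, 0.999, -0.002, -0.004]
contact_force: [1.0, -0.5, -0.0]
gripper_width: -0.4
grasp_force: 0.0
(496, 350, 64, 99, 54, -7.9, [186.0, 215.0])
(486, 253, 97, 101, 96, -6.0, [222.0, 218.0])
(478, 187, 64, 100, 40, -6.8, [248.0, 221.0])
top ((640.9733276367188, 159.384033203125), (240.3747100830078, 60.800758361816406), 86.04937744140625) [37.21584277 41.50602404 68.57844113]
[646.1 243.9  63.7] 36
[643.2 202.7  63.7] 35
[640.7 164.6  63.3] 38
[637.7 124.6  63.6] 33
[635.   84.9  65. ] 32
scene ((639.9367065429688, 157.73724365234375), (242.56802368164062, 62.863624572753906), 85.75938415527344) [36.27866986 41.85187935 68.66778421]
[645.9 242.1  61.7] 37
[643.7 201.2  63. ] 35
[640.6 163.4  61.5] 36
[638.5 123.4  62.6] 35
[635.3  82.8  62.4] 37
row [0.0003, -0.0003, 0.0804] [0.001, 0.001, 0.001] n 2 w 0.2 j [0.65, 0.6, 0.13, 0.0, -1.1, -2.29]
```

View pics/c8.png

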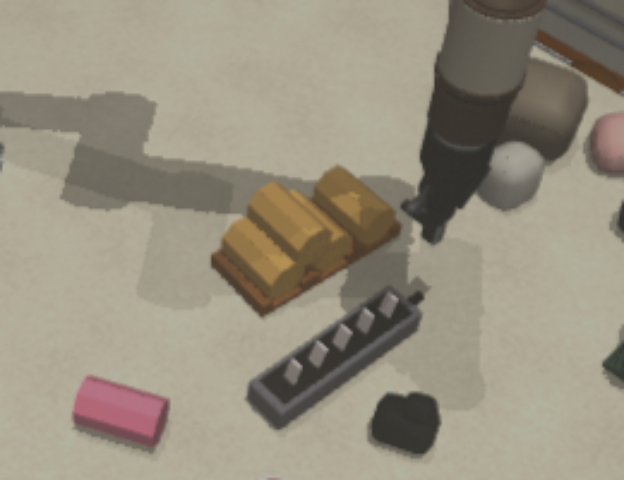

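The pile stands in the crop at about (305,230), and the shut finger hovers beyond the cable end of the bank at (432,235). All five toggles are still on. The bank measures 240×61 mm, centred at (641,159).

```bash
python3 -m handwheel '[[0,0,0.04,0,0,0,-1],[0,0,0.075,0,0,0,-1],[0,0,0.0804,0,0,0,-1],[0,0,0.0804,0,0,0,-1],[0,0,0.0804,0,0,0,-1]]'
python3 -c "
from h import *
go(632,27,60,86.1)"
```

```text
clock: 33.98
position: [650.9, 294.6, 61.3]
ee_rot: [0.033, 0.999, 0.001, 0.001]
contact_force: [0.8, -0.1, 1.4]
gripper_width: -0.0
grasp_force: 0.0
row [0.0009, -0.2682, 0.0007] [0.002, 0.003, 0.001] n 5 w -0.0 j [0.65, 0.67, 0.05, 0.0, -0.95, -2.29]
```

```bash
python3 -m handwheel '[[0,-0.02,0.001,0,0,0,-1],[0,-0.04,0.001,0,0,0,-1],[0,-0.06,0.001,0,0,0,-1],[0,-0.08,0.001,0,0,0,-1],[0,-0.1,0.001,0,0,0,-1],[0,-0.12,0.001,0,0,0,-1],[0,-0.14,0.001,0,0,0,-1],[0,-0.16,0.001,0,0,0,-1],[0,-0.18,0.001,0,0,0,-1],[0,-0.2,0.001,0,0,0,-1]]'
python3 -m handwheel '[[0,-0.02,0,0,0,0,-1],[0,-0.04,0,0,0,0,-1],[0,-0.06,0,0,0,0,-1],[0,-0.07,0,0,0,0,-1],[0,-0.07,0,0,0,0,-1]]'
python3 - <<'E'
from h import *
i,d=get_image("scene");cv2.imwrite("pics/c9.png",cv2.resize(i[60:260,240:500],None,fx=2.4,fy=2.4))
for n in("top","scene"):
    i,d=get_image(n);P=cloud(n,d)
    m=((P[...,2]>48)&(P[...,2]<80)&(P[...,1]>30)&(P[...,1]<290)&(P[...,0]>610)&(P[...,0]<670)).astype(np.uint8)
    k,l,s,c=cv2.connectedComponentsWithStats(m)
    for j in range(1,k):
        if s[j,4]>5: print(n,P[l==j].mean(0).round(1),P[l==j][:,2].max().round(1),s[j,4])
E
```

```text
clock: 35.22
position: [636.8, 94.0, 58.7]
ee_rot: [0.033, 0.999, 0.001, 0.001]
contact_force: [-0.1, 6.2, 4.4]
gripper_width: -0.0
grasp_force: 2.6
clock: 35.85
position: [630.7, 22.8, 57.2]
ee_rot: [0.034, 0.999, -0.0, -0.001]
contact_force: [0.1, -0.3, 0.8]
gripper_width: 0.2
grasp_force: 0.0
top [629.6  66.8  52.7] 58.9 14
scene [645.1 219.4  54.6] 60.8 25
scene [642.5 180.5  54.5] 60.2 27
scene [640.4 140.6  54.8] 60.5 31
scene [636.8  99.6  55.3] 60.3 31
scene [634.7  60.8  55. ] 62.8 28
```

View pics/c9.png

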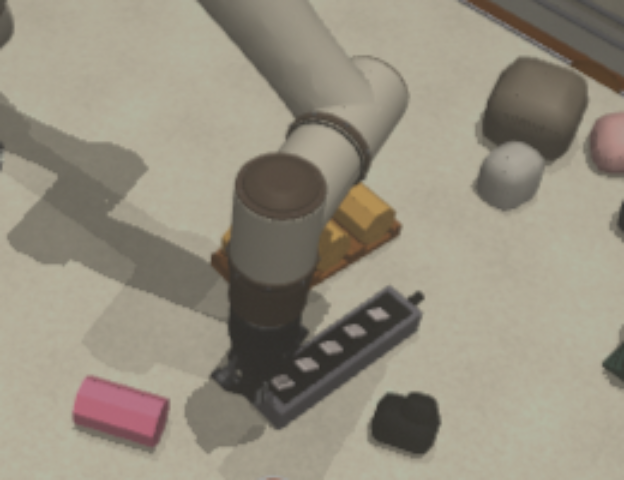

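All five toggles are laid over towards −y, their tips 20 mm past the pivots and about 60 mm high. I'll lift away and check.

```bash
python3 -m handwheel '[[0,-0.02,-0.03,0,0,0,-1],[0,-0.05,-0.08,0,0,0,-1],[0,-0.1,-0.12,0,0,0,-1],[0,-0.15,-0.15,0,0,0,-1],[0,-0.2,-0.15,0,0,0,-1],[0,-0.25,-0.15,0,0,0,-1],[0,-0.25,-0.15,0,0,0,-1],[0,-0.25,-0.15,0,0,0,-1],[0,-0.25,-0.15,0,0,0,-1]]'
python3 - <<'E'
from h import *
for n in("top","scene"):
    i,d=get_image(n);P=cloud(n,d)
    if n=="scene": cv2.imwrite("pics/c10.png",cv2.resize(i[60:260,240:500],None,fx=2.4,fy=2.4))
    for z in(50,90):
      for o in cols(n,i,d,z,300): 
        if -800<o[1]<600:print(n,o)
    m=((P[...,2]>48)&(P[...,2]<80)&(P[...,1]>30)&(P[...,1]<290)&(P[...,0]>610)&(P[...,0]<670)).astype(np.uint8)
    k,l,s,c=cv2.connectedComponentsWithStats(m)
    for j in range(1,k):
        if s[j,4]>5: print(n,P[l==j].mean(0).round(1),P[l==j][:,2].max().round(1),s[j,4])
E
```

```text
clock: 37.12
position: [615.1, -223.6, 207.9]
ee_rot: [0.033, 0.999, -0.0, -0.0]
contact_force: [0.2, -0.8, 0.3]
gripper_width: -0.3
grasp_force: 0.0
top (497, 351, 63, 100, 56, -5.0, [186.0, 215.0])
top (485, 253, 97, 100, 96, -6.1, [222.0, 218.0])
top (478, 186, 65, 100, 41, -6.3, [248.0, 221.0])
top (484, 233, 103, 99, 55, -6.4, [227.0, 219.0])
top [645.  222.2  54.5] 61.8 45
top [642.7 182.7  53.9] 61.4 49
top [639.2 143.2  53.9] 60.7 51
top [636.3 102.4  54.3] 63.6 47
top [634.2  62.8  54.1] 61.5 49
scene (496, 344, 63, 105, 49, -3.7, [387.0, 142.0])
scene (482, 231, 72, 136, 107, 83.1, [358.0, 156.0])
scene (741, -217, 79, 54, 50, 47.3, [310.0, 306.0])
scene (483, 231, 103, 105, 58, -5.7, [360.0, 149.0])
scene [645.3 219.6  54.8] 62.5 27
scene [641.9 180.5  54.4] 61.1 26
scene [639.6 140.4  54.6] 61.2 29
scene [636.3 100.5  54. ] 59.8 33
scene [634.1  61.3  54.4] 59.6 30
```

View pics/c10.png

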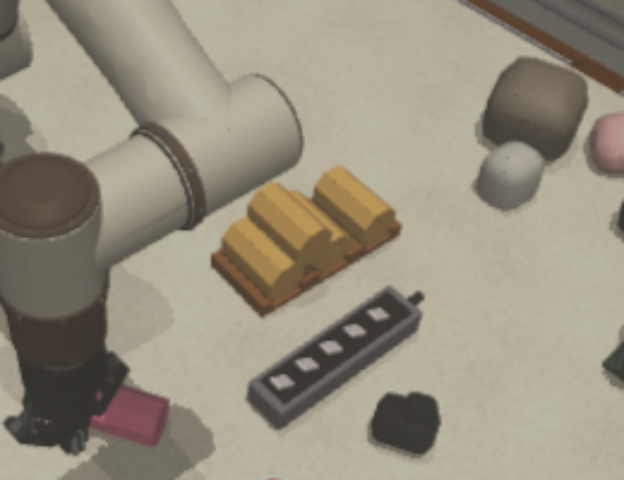

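The pile of four stands in place, all five toggles are over, and the arm is clear of everything.

```bash
python3 -c "
from bench import *
print(job_done())"
```

```text
the job is handed in; nothing more can be done
None
```

I handed the job in: all four honey columns are stacked (three in the bays, one in gap1), and all five toggles were switched off in one drag; the hand-in gave no verdict, but the last pictures showed the pile and the toggles in place.

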